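# Load a carving blank against the hidden stop

### The job

Pull the blank with the stepped nose out of the stock rack and lay it flat on the jig's infeed board, nose towards the mouth of the hood, and let go of it there. Then take it again by its tail end, slide it nose first into the hood until you feel it fully home against the stop hidden inside, without shoving the stop back, and leave it there. Leave the other two pieces of stock as they are in the rack.

Things in the scene. Friction and masses are not known exactly. Their poses are not given: they have to be found in the camera images.
- blank_mid (a point): Centre of the blank, a light-wood block 150 mm long, 56 wide, 40 high, 0.22 to 0.33 kg. x runs along it towards the nose, z up. The nose is a centred tongue, the last 14 mm, 30 mm wide; the full width spans from 75 mm behind the centre to 61 ahead. It starts in one of the rack's bays, nose end sticking 62 to 78 mm out, tail under the roof. Sliding it on wood takes 1 to 4 N.
- blank: The same block; origin at the middle of its underside (20 mm below blank_mid), same axes.
- rack: Fixed plywood stock rack. Origin at table level below the middle of its open face; x points straight out of the bays (level). Three bays side by side along y at -92, 0 and 92 mm, each 82 mm wide, 48 high, floor 22 mm above the table; the roof's top is 76 mm above the table and reaches 130 mm back from the open face. A piece of wood sticks out of each bay.
- mouth (a point): Middle of the foot of the hood's mouth on the fixed jig, on the infeed board's upper face, 12 mm above the table. x is the feed direction into the hood (level), z up. The opening is 46 mm high; two flared cheeks narrow over the first 22 mm inside to a channel 62 mm wide. Home, the blank's nose tip is 65 to 105 mm beyond the mouth: the stop is out of sight and set anew each time.
- infeed (a point): Middle of the clear plywood infeed board in front of the hood, on its upper face, 112 mm before the mouth; same axes as mouth. The board is 150 mm wide and reaches 225 mm before the mouth. The hood's top is 52 mm above the board and 104 mm wide; from about 120 mm beyond the mouth a spindle and column stand 200 mm high.
- stop (a joint): How far the hidden stop has been shoved back from where it was set, m: 0 at the start. The stop is held by friction and gives way at about 15 N; it must not be shoved more than 4 mm.
- feeler (a joint): Sprung pin in the stop's face, m: 0 free (it stands 6 mm out), 0.006 pushed flush, which is when the blank's nose lies against the stop. Pushing it takes only 0.3 N, which does not move the blank back.
- slat: Plain wooden slat 150 x 44 x 18 mm in another bay of the rack; origin at the middle of its underside. Leave it there.
- batten: Plain wooden batten 150 x 32 x 32 mm in another bay of the rack; origin at the middle of its underside. Leave it there.
Not all that is in view belongs to the job. What is shaped like the blank but orange is not meant.

How it is judged:
By the outcome, as a careful person would: the job done as asked, in the order asked, and still so for the second after the job is handed in, with the robot touching nothing.
It also fails if it takes over 45 s, if anything falls off the work surface, if the arm or the gripper's body presses on something with over 40 N, if the wrist force passes 120 N, or if a joint passes its speed limit or range.

### The arm

A 7-joint arm with a two-finger parallel gripper is mounted at the origin on the work surface. World frame = base frame: x ahead of the robot, y to its left, z up, the work surface at z = 0. Lengths are in m, angles in rad, forces in N, time in s.
With the tool pointing down it reaches from about 0.4 to 0.85 m from the base axis. Payload 10.4 kg.
Tool frame: the origin (TCP) lies between the finger pads; the fingertips stand tcp_to_tips ahead of it and the grasp point (between the pads) lies 8 mm behind it (tcp_to_tips is the distance from the TCP to the fingertips, in m); z points along the fingers, y is the line along which they close (so a half turn about z gives the same grasp; the last joint's range is limited). The gripper opens to 85 mm and grips with 20 to 120 N. Pads are 22 mm wide; open, the fingers measure 114 mm over their backs; the gripper's body (76 mm by 85 mm) begins 54 mm behind the grasp point. The pads swing forward as they close: fully open they stand 13 mm farther back than shut.
Start: joints at [1.291, 0.332, -0.065, 1.46, 0.022, 1.35, -0.088], TCP at [0.159, -0.605, 0.242] pointing down, gripper open.
Joint ranges: [-2.6, 2.6], [-0.5, 2.12], [-1.47, 1.34], [0.16, 2.42], [-1.27, 4.41], [0.06, 2.06], [-2.6, 2.6]. Speed limits (rad/s): [2.22, 2.22, 2.79, 2.79, 3.14, 3.14, 3.14].

### API

Orientations are given as a unit quaternion [x, y, z, w].
In Python, from workcell import * gives the robot as it stands.
- The arm moves only by the tool apply_moves, never from a script. Its argument "rows" is a list of rows, each an object of numbers: "x", "y", "z": the shift along the tool's x, y, z in mm; "ax", "ay", "az": the turn, a rotation vector about the tool's x, y, z in degrees; "gripper": the closure, from 0 (fully open) to 1 (shut). A call has 1 to 5 rows; each row shifts and turns the commanded pose from where the row before left it, along the tool's axes as they then stand; what a row does not reach is not made up. A row lasts 1/12 s, in which the tool goes at most 41.7 mm and 7.16 degrees, less where a joint would pass 70% of its speed; a pose out of reach is approached as far as the arm can. A call with a gripper value outside its range is refused whole. The fingers move at their own pace and stop on an object; "newtons" is the grip in N (left out, the last holds). Time passes only in rows, so rows that do not move let the fingers close. It gives the time, the measured TCP pose, the force, the opening and the grip force at its end, in the units of the state.
- get_obs(): the state, without advancing time (a new reading comes with each control period).
- camera(name): name is "side" or "top" or "wrist"; returns a dict with "color" (420x560x3 uint8, red, green, blue), "fov_y" (degrees; the focal length in pixels is half the picture's height over the tangent of half this angle, whatever the lens; pixels are square), "cx", "cy" (the principal point, pixels), "rvec" (rotation vector, rad) and "tvec" (3), from world to camera coordinates, as OpenCV has them. Camera axes: x right, y down, z forward; pixel columns grow to the right and rows downward; lengths in m; the calibration is good to about 2 mm. A picture is of the moment at which its call begins. There is no depth.
- hand_in(): hands the job in; it is judged then, once.
The state is a dict: "clock": time; "joint_pos": joint angles; "joint_velocities": joint speeds; "tau": joint torques, N m; "position": TCP position; "ee_rot": TCP orientation; "ft_force": force on the tool from outside, world axes, zero at the start; "torque": the same for the moment, N m; "grip_width": opening from 0.0 (shut) to 1.0 (fully open); "grasp_force": force on a finger pad.
Only numpy, scipy, OpenCV 4.12 (cv2) and the standard library are available. Lean on these libraries where they do the work, as an engineer would, in place of code of your own. Each camera call takes 0.05 s, during which the arm holds its last target. There are 200 camera calls.

## Working session

There is one attempt and no reset: what is moved stays moved. The work goes in short steps, Python scripts to look and compute and a tool call to move; the robot and the scene stay as the last step left them, time stands still between calls to the robot, and variables do not carry over. Pictures are saved under pics/ and viewed, at most 12 in all, crops included, and the job is handed in when it is done.

Besides the shell and the picture viewer there is one more tool, called after ">>>" as name([rows], argument=value, ...), one row to a line, values as JSON. apply_moves: Moves the arm, as the interface text tells. Its arguments: {"type":"object","properties":{"rows":{"type":"array","items":{"type":"object","properties":{"x":{"type":"number"},"y":{"type":"number"},"z":{"type":"number"},"ax":{"type":"number"},"ay":{"type":"number"},"az":{"type":"number"},"gripper":{"type":"number"}}}},"newtons":{"type":"number"}},"required":["rows"]}

```bash
mkdir -p pics; ls; python3 - <<'E'
from workcell import *
import cv2, numpy as np
o=get_obs(); print(o)
for n in ["top","side"]:
    c=camera(n); cv2.imwrite(f"pics/{n}0.png",c["color"][:,:,::-1]); print(n,{k:v for k,v in c.items() if k!="color"})
    np.savez(f"pics/{n}0.npz",**c)
try: print(tcp_to_tips)
except Exception as e: print(e)
E
```

```text
pics
{'clock': 0.0, 'joint_pos': array([ 1.29140078,  0.33287735, -0.06470299,  1.46095861,  0.02160433,
        1.34987026, -0.08850435]), 'joint_velocities': array([ 1.29061662e-03, -1.16973805e-03,  6.77557496e-05, -4.22456847e-04,
       -3.81139296e-05,  1.55886326e-03, -9.45365277e-04]), 'tau': array([ 4.82711730e-04, -6.25452805e+01,  4.92941123e-02, -3.91599476e+01,
        1.61906413e-02,  1.00878283e-02,  2.61393450e-05]), 'position': array([ 0.15864426, -0.60416015,  0.24150424]), 'ee_rot': array([ 9.91766744e-01,  1.28055543e-01, -1.24621552e-04, -6.97889831e-04]), 'ft_force': array([ 0.55358797, -0.19502383, -0.67055506]), 'torque': array([6.30516436e-05, 2.24268534e-02, 4.40054980e-02]), 'grasp_force': 0.0, 'grip_width': 1.0012242352894831}
top {'fov_y': 47.52057952346842, 'cx': 281.07978406863407, 'cy': 204.81720255369504, 'rvec': array([ 2.03832403, -2.18610916,  0.22319023]), 'tvec': array([-0.05379029,  0.42229507,  1.09900022])}
side {'fov_y': 44.963568286726186, 'cx': 269.5535353412901, 'cy': 214.01947573694198, 'rvec': array([ 0.90908531, -2.56424004,  0.98011717]), 'tvec': array([0.27616027, 0.25609594, 0.90705189])}
0.011
```

View pics/top0.png

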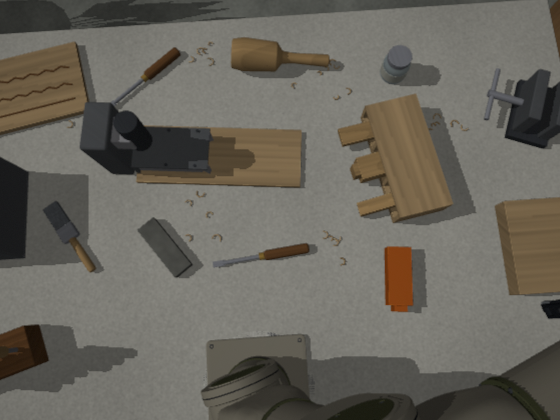

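View pics/side0.png

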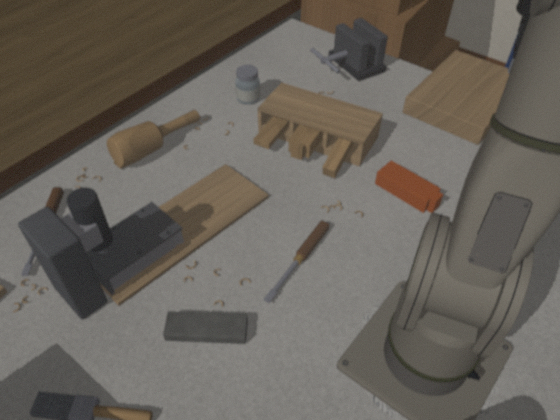

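The top view shows the rack around (400,160), with the stepped-nose piece in the middle bay at about (366,167). The hood is around (165,150), with its infeed board reaching right to x≈300. The orange decoy is at (398,278). I'll zoom in to pick corners.

```bash
cat > h.py <<'E'
import numpy as np, cv2
from scipy.spatial.transform import Rotation as R
def load(n): return dict(np.load(f"pics/{n}.npz"))
def cal(c):
    f=c["color"].shape[0]/2/np.tan(np.radians(float(c["fov_y"]))/2)
    return f,R.from_rotvec(c["rvec"]).as_matrix(),np.array(c["tvec"]),float(c["cx"]),float(c["cy"])
def ray(c,uv):
    f,M,t,cx,cy=cal(c); d=np.array([(uv[0]-cx)/f,(uv[1]-cy)/f,1])
    return -M.T@t, M.T@d
def onz(c,uv,z):
    o,d=ray(c,uv); return o+d*(z-o[2])/d[2]
def proj(c,p):
    f,M,t,cx,cy=cal(c); q=M@np.asarray(p,float)+t; return np.array([f*q[0]/q[2]+cx,f*q[1]/q[2]+cy])
E
python3 - <<'E'
from h import *
t=load("top0")["color"][:,:,::-1]; s=load("side0")["color"][:,:,::-1]
def crop(im,x,y,w,h,k,st):
    o=cv2.resize(im[y:y+h,x:x+w],None,fx=k,fy=k,interpolation=cv2.INTER_CUBIC)
    for a in range((x//st+1)*st,x+w,st):
        cv2.line(o,((a-x)*k,0),((a-x)*k,6),(0,0,255),1); cv2.putText(o,str(a),((a-x)*k,16),0,.35,(0,0,255))
    for a in range((y//st+1)*st,y+h,st):
        cv2.line(o,(0,(a-y)*k),(6,(a-y)*k),(0,0,255),1); cv2.putText(o,str(a),(6,(a-y)*k),0,.35,(0,0,255))
    return o
a=crop(t,328,85,133,145,4,10); b=crop(s,245,75,145,145,4,10)[:, :268*2]
A=np.hstack([a[:580],cv2.resize(b,(268,290*1))[:0].reshape(0,268,3) if 0 else np.zeros((580,0,3),np.uint8)])
cv2.imwrite("pics/cA.png",a)
cv2.imwrite("pics/cB.png",crop(t,75,95,235,100,3,10))
E
```

```text
(no output)
```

View pics/cA.png

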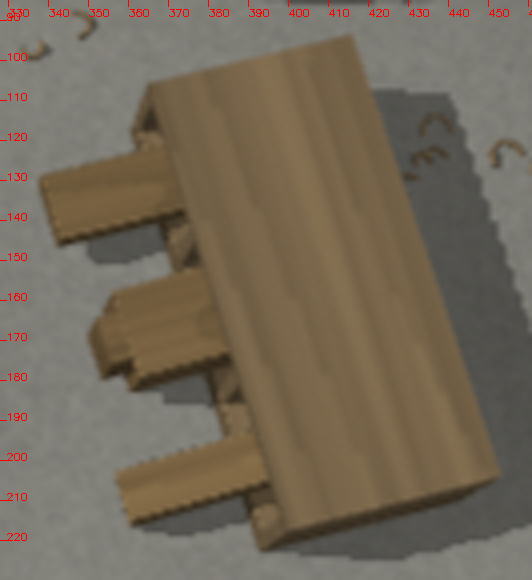

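View pics/cB.png

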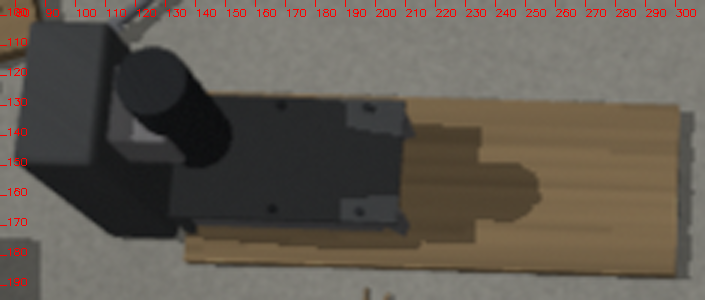

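```bash
python3 - <<'E'
from h import *
c=load("top0")
def P(l,z): 
    r=np.array([onz(c,u,z) for u in l]); print(np.round(r*1000,1).tolist()); return r
print("rack"); r=P([(366,106.2),(415.5,94),(453,203.7),(399.3,217.5)],.076)
print(np.linalg.norm(np.diff(r,axis=0),axis=1), np.degrees(np.arctan2(*(r[0]-r[3])[1::-1])))
print("blank"); P([(356.2,158),(360,180)],.062)
print("board"); b=P([(301,130),(300,186),(137.3,182.3)],.012)
d=b[2]-b[1]; print(np.degrees(np.arctan2(d[1],d[0])),np.linalg.norm(np.diff(b,axis=0),axis=1))
print("hood"); P([(210,128.3),(208.3,169),(131,167)],.064)
E
```

```text
rack
[[640.6, -305.7, 76.0], [663.7, -429.7, 76.0], [385.3, -481.6, 76.0], [361.6, -353.3, 76.0]]
[0.12604641 0.28318539 0.1304652 ] 9.681361223382
blank
[[515.8, -271.2, 62.0], [460.7, -274.6, 62.0]]
board
[[614.9, -147.7, 12.0], [468.5, -133.7, 12.0], [506.6, 269.9, 12.0]]
84.614906755749 [0.14704623 0.40539744]
hood
[[615.5, 76.6, 64.0], [512.8, 84.6, 64.0], [530.9, 269.3, 64.0]]
```

```bash
cat >> h.py <<'E'
def heading(o):
    m=R.from_quat(o["ee_rot"]).as_matrix(); return np.degrees(np.arctan2(m[1,0],m[0,0])), np.degrees(np.arccos(-m[2,2]))
def plan(p,phi,tgt,phi2,n):
    """rows from p(mm),heading phi to tgt,phi2 in n equal rows, rounded, error carried"""
    p=np.array(p,float); tgt=np.array(tgt,float); rows=[]
    for k in range(n):
        d=(tgt-p)/(n-k); a=round((phi-phi2)/(n-k),1); f=np.radians(phi)
        s=np.round([d[0]*np.cos(f)+d[1]*np.sin(f), d[0]*np.sin(f)-d[1]*np.cos(f), -d[2]])
        p=p+[s[0]*np.cos(f)+s[1]*np.sin(f), s[0]*np.sin(f)-s[1]*np.cos(f), -s[2]]; phi-=a
        rows.append([int(v) for v in s]+[float(a)])
    print(rows,p.round(1),round(phi,2))
E
python3 - <<'E'
from h import *
from workcell import *
o=get_obs(); f,t=heading(o); print(f,t); plan(o["position"]*1000,f,[495,-275,240],100.2,15)
E
```

```text
14.712904372273158 0.07078359060346505
[[27, -16, 0, -5.7], [29, -13, 0, -5.7], [30, -10, 0, -5.7], [31, -7, 0, -5.7], [31, -4, 0, -5.7], [31, -1, 0, -5.7], [31, 3, 0, -5.7], [31, 6, 0, -5.7], [30, 9, 0, -5.7], [29, 12, 0, -5.7], [28, 14, 0, -5.7], [26, 17, 0, -5.7], [24, 20, 1, -5.7], [23, 22, 0, -5.7], [20, 24, 1, -5.7]] [ 495.4 -275.   239.6] 100.21
```

>>> apply_moves([
  {"x": 27, "y": -16, "az": -5.7, "gripper": 0},
  {"x": 29, "y": -13, "az": -5.7},
  {"x": 30, "y": -10, "az": -5.7},
  {"x": 31, "y": -7, "az": -5.7},
  {"x": 31, "y": -4, "az": -5.7},
])

```text
invalid input at $.rows[0]: expected keys x, y, z, ax, ay, az, gripper
```

>>> apply_moves([
  {"x": 31, "y": -1, "az": -5.7},
  {"x": 31, "y": 3, "az": -5.7},
  {"x": 31, "y": 6, "az": -5.7},
  {"x": 30, "y": 9, "az": -5.7},
  {"x": 29, "y": 12, "az": -5.7},
])

```text
invalid input at $.rows[0]: expected keys x, y, z, ax, ay, az, gripper
```

>>> apply_moves([
  {"x": 28, "y": 14, "az": -5.7},
  {"x": 26, "y": 17, "az": -5.7},
  {"x": 24, "y": 20, "az": -5.7},
  {"x": 23, "y": 22, "az": -5.7},
  {"x": 20, "y": 24, "az": -5.7},
])

```text
invalid input at $.rows[0]: expected keys x, y, z, ax, ay, az, gripper
```

```bash
python3 - <<'E'
from h import *
from workcell import *
camera("wrist"); camera("wrist"); c=camera("wrist"); np.savez("pics/w1.npz",**c)
o=get_obs(); print(o["position"],heading(o),o["ft_force"],o["clock"],o["joint_pos"])
cv2.imwrite("pics/w1.png",c["color"][:,:,::-1])
E
```

```text
[ 0.15874775 -0.60434409  0.24196073] (np.float64(14.715247220903073), np.float64(0.03446561537930169)) [ 0.08095335 -0.79087794 -0.11982805] 0.25 [ 1.29138956  0.3325047  -0.06472085  1.46049015  0.02153143  1.34988602
 -0.08849336]
```

View pics/w1.png

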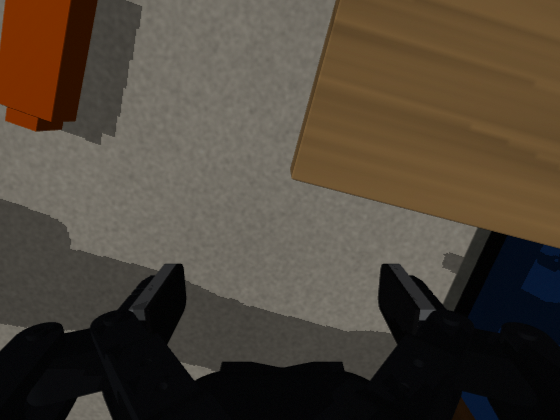

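All seven keys are required, so nothing has moved. This wrist view is still from the start pose: the pads are at (160,290) and (400,290), and tool x points up in the image.

>>> apply_moves([
  {"x": 27, "y": -16, "z": 0, "ax": 0, "ay": 0, "az": -5.7, "gripper": 0},
  {"x": 29, "y": -13, "z": 0, "ax": 0, "ay": 0, "az": -5.7, "gripper": 0},
  {"x": 30, "y": -10, "z": 0, "ax": 0, "ay": 0, "az": -5.7, "gripper": 0},
  {"x": 31, "y": -7, "z": 0, "ax": 0, "ay": 0, "az": -5.7, "gripper": 0},
  {"x": 31, "y": -4, "z": 0, "ax": 0, "ay": 0, "az": -5.7, "gripper": 0},
])

```text
clock: 0.67
position: [0.2717, -0.4921, 0.2423]
ee_rot: [0.929, 0.371, -0.0, 0.0]
ft_force: [0.2, -0.5, 1.0]
grip_width: 1.002
grasp_force: 0.0
```

>>> apply_moves([
  {"x": 31, "y": -1, "z": 0, "ax": 0, "ay": 0, "az": -5.7, "gripper": 0},
  {"x": 31, "y": 3, "z": 0, "ax": 0, "ay": 0, "az": -5.7, "gripper": 0},
  {"x": 31, "y": 6, "z": 0, "ax": 0, "ay": 0, "az": -5.7, "gripper": 0},
  {"x": 30, "y": 9, "z": 0, "ax": 0, "ay": 0, "az": -5.7, "gripper": 0},
  {"x": 29, "y": 12, "z": 0, "ax": 0, "ay": 0, "az": -5.7, "gripper": 0},
])

```text
clock: 1.08
position: [0.3845, -0.3838, 0.2424]
ee_rot: [0.809, 0.588, -0.0, 0.0]
ft_force: [-0.5, 0.8, 0.3]
grip_width: 1.002
grasp_force: 0.0
```

>>> apply_moves([
  {"x": 28, "y": 14, "z": 0, "ax": 0, "ay": 0, "az": -5.7, "gripper": 0},
  {"x": 26, "y": 17, "z": 0, "ax": 0, "ay": 0, "az": -5.7, "gripper": 0},
  {"x": 24, "y": 20, "z": 0, "ax": 0, "ay": 0, "az": -5.7, "gripper": 0},
  {"x": 23, "y": 22, "z": 0, "ax": 0, "ay": 0, "az": -5.7, "gripper": 0},
  {"x": 20, "y": 24, "z": 0, "ax": 0, "ay": 0, "az": -5.7, "gripper": 0},
])

```text
clock: 1.5
position: [0.4964, -0.2741, 0.2424]
ee_rot: [0.64, 0.769, -0.0, 0.0]
ft_force: [0.1, -1.2, 0.0]
grip_width: 1.0
grasp_force: 0.0
```

```bash
python3 - <<'E'
from h import *
from workcell import *
camera("wrist"); c=camera("wrist"); c=camera("wrist"); np.savez("pics/w2.npz",**c)
o=get_obs(); print(o["position"],heading(o),o["ft_force"],o["clock"],o["joint_pos"])
cv2.imwrite("pics/w2.png",c["color"][:,:,::-1])
E
```

```text
[ 0.49704801 -0.2728065   0.2422105 ] (np.float64(100.50154782824183), np.float64(0.0633804564359587)) [-1.06905538  0.12586918 -0.13130058] 1.65 [ 0.86524177  0.24684644 -0.5205441   1.5964231   0.12427826  1.33165867
  0.51158908]
```

View pics/w2.png

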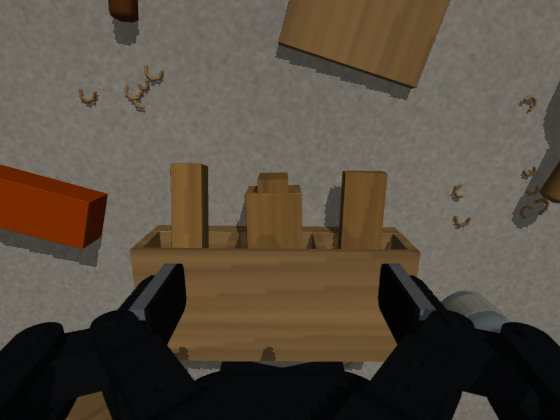

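The wrist view shows the blank in the middle bay, its shoulder running from (247,194) to (301,193) and its nose at (259–288,180). The roof's front edge runs from (134,250) to (418,249). The batten is on the left and the slat on the right.

```bash
python3 - <<'E'
from h import *
c=load("w2"); im=c["color"][:,:,::-1]
for l,z in [([(246.5,194),(301.5,193),(248.5,247),(302,247)],.062),([(134,250),(418,249)],.076),([(207.5,166),(209,245)],.054),([(342.5,172),(341.5,245)],.04)]:
    r=np.array([onz(c,u,z)*1000 for u in l]); print(r.round(1).tolist())
b=cv2.resize(im[160:265,225:325],None,fx=6,fy=6,interpolation=cv2.INTER_CUBIC)[:600]; cv2.imwrite("pics/w2c.png",b)
# edge columns in rows 205..240, gray
g=cv2.cvtColor(im,cv2.COLOR_BGR2GRAY).astype(int)
for v in (200,215,230,243): print(v,g[v,238:256].tolist(),g[v,292:312].tolist())
print(g[184:200,252].tolist(),g[184:200,296].tolist(),g[168:188,273].tolist(), g[240:256,230].tolist())
E
```

```text
[[466.3, -279.4, 62.0], [519.0, -268.3, 62.0], [477.2, -334.3, 62.0], [531.2, -324.0, 62.0]]
[[367.4, -352.6, 76.0], [641.8, -299.1, 76.0]]
[[423.7, -260.8, 54.0], [435.8, -343.3, 54.0]]
[[558.3, -243.5, 40.0], [576.6, -322.3, 40.0]]
200 [110, 110, 111, 113, 115, 115, 89, 73, 75, 78, 81, 82, 84, 85, 85, 86, 86, 86] [77, 77, 76, 75, 76, 76, 79, 80, 81, 84, 106, 110, 109, 109, 110, 110, 110, 110, 109, 108]
215 [115, 112, 77, 65, 67, 68, 69, 55, 71, 76, 79, 80, 82, 85, 85, 87, 87, 86] [77, 77, 76, 75, 76, 77, 79, 80, 81, 80, 104, 111, 113, 118, 116, 115, 113, 113, 115, 114]
230 [38, 37, 37, 37, 37, 37, 37, 37, 38, 72, 78, 79, 82, 83, 85, 86, 87, 88] [78, 77, 77, 75, 77, 77, 78, 80, 82, 75, 72, 72, 72, 72, 72, 71, 72, 72, 70, 70]
243 [42, 34, 39, 49, 52, 53, 51, 53, 53, 55, 74, 78, 79, 82, 84, 84, 82, 80] [79, 78, 78, 77, 77, 77, 78, 80, 81, 82, 84, 85, 84, 85, 85, 83, 58, 51, 51, 46]
[111, 109, 76, 65, 69, 70, 68, 67, 69, 74, 95, 85, 85, 86, 85, 85] [99, 61, 64, 67, 66, 67, 68, 67, 68, 86, 76, 75, 76, 76, 76, 75] [107, 109, 111, 109, 95, 63, 62, 62, 63, 64, 63, 67, 75, 76, 75, 76, 76, 76, 76, 75] [73, 77, 78, 79, 76, 72, 69, 70, 65, 66, 70, 78, 81, 82, 83, 86]
```

View pics/w2c.png

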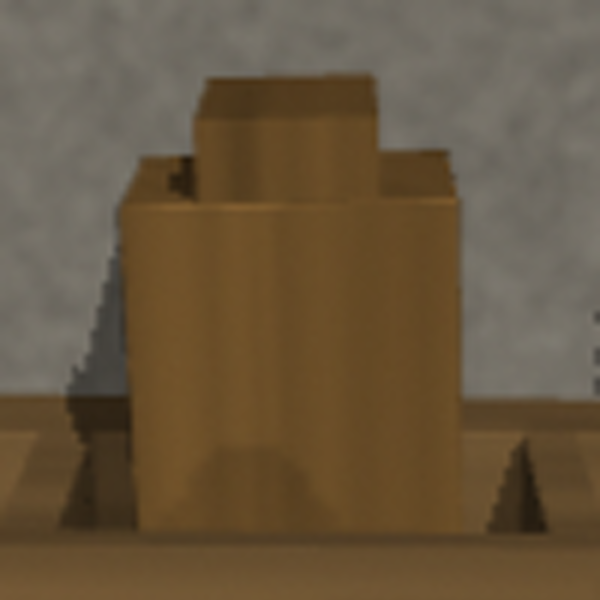

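>>> apply_moves([
  {"x": -22, "y": -4.5, "z": 35, "ax": 0, "ay": 0, "az": -1.3, "gripper": 0},
  {"x": 0, "y": 0, "z": 36, "ax": 0, "ay": 0, "az": 0, "gripper": 0},
  {"x": 0, "y": 0, "z": 36, "ax": 0, "ay": 0, "az": 0, "gripper": 0},
  {"x": 0, "y": 0, "z": 36, "ax": 0, "ay": 0, "az": 0, "gripper": 0},
  {"x": 0, "y": 0, "z": 30, "ax": 0, "ay": 0, "az": 0, "gripper": 0},
])

```text
clock: 2.07
position: [0.4931, -0.2989, 0.0668]
ee_rot: [0.634, 0.773, -0.001, -0.001]
ft_force: [-0.5, 0.2, -0.6]
grip_width: 1.001
grasp_force: 0.0
```

```bash
python3 - <<'E'
from h import *
from workcell import *
camera("wrist"); c=camera("wrist"); np.savez("pics/w3.npz",**c)
o=get_obs(); print(o["position"],heading(o),o["ft_force"],o["clock"])
cv2.imwrite("pics/w3.png",c["color"][:,:,::-1])
E
```

```text
[ 0.49093446 -0.29750588  0.06449066] (np.float64(101.36681797445858), np.float64(0.5022153596341874)) [-0.96627137  0.16899959 -0.30676788] 2.1667
```

View pics/w3.png

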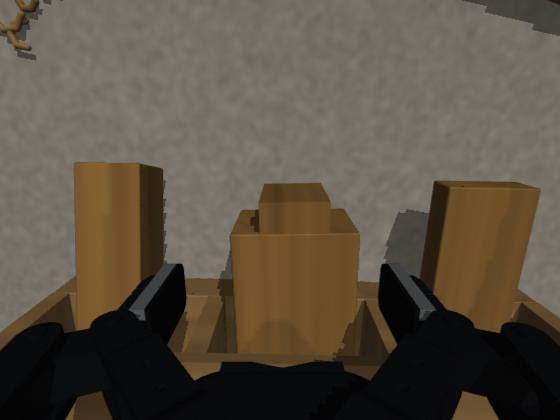

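The blank sits between the pads, its centre at column 295 against 282 for the pads. I'll shift +6 mm in tool y, lower and close.

>>> apply_moves([
  {"x": 0, "y": 6, "z": 5, "ax": 0, "ay": 0, "az": -0.4, "gripper": 0},
  {"x": 0, "y": 0, "z": 12, "ax": 0, "ay": 0, "az": 0, "gripper": 0},
  {"x": 0, "y": 0, "z": 10, "ax": 0, "ay": 0, "az": 0, "gripper": 0},
  {"x": 0, "y": 0, "z": 0, "ax": 0, "ay": 0, "az": 0, "gripper": 0},
])

```text
clock: 2.5
position: [0.5004, -0.2965, 0.0413]
ee_rot: [0.63, 0.777, -0.0, -0.0]
ft_force: [-0.9, 0.9, -0.7]
grip_width: 0.998
grasp_force: 0.0
```

>>> apply_moves([
  {"x": 0, "y": 0, "z": 0, "ax": 0, "ay": 0, "az": 0, "gripper": 0.3},
  {"x": 0, "y": 0, "z": 0, "ax": 0, "ay": 0, "az": 0, "gripper": 0.6},
  {"x": 0, "y": 0, "z": 0, "ax": 0, "ay": 0, "az": 0, "gripper": 1},
  {"x": 0, "y": 0, "z": 0, "ax": 0, "ay": 0, "az": 0, "gripper": 1},
  {"x": 0, "y": 0, "z": 0, "ax": 0, "ay": 0, "az": 0, "gripper": 1},
], newtons=70)

```text
clock: 2.92
position: [0.501, -0.2969, 0.0435]
ee_rot: [0.63, 0.777, -0.0, 0.0]
ft_force: [-2.9, 1.3, 5.7]
grip_width: 0.646
grasp_force: 71.4
```

>>> apply_moves([
  {"x": 10, "y": 0, "z": -1, "ax": 0, "ay": 0, "az": 0, "gripper": 1},
  {"x": 20, "y": 0, "z": 0, "ax": 0, "ay": 0, "az": 0, "gripper": 1},
  {"x": 25, "y": 0, "z": 0, "ax": 0, "ay": 0, "az": 0, "gripper": 1},
  {"x": 25, "y": 0, "z": 0, "ax": 0, "ay": 0, "az": 0, "gripper": 1},
  {"x": 25, "y": 0, "z": 0, "ax": 0, "ay": 0, "az": 0, "gripper": 1},
])

```text
clock: 3.33
position: [0.4787, -0.1922, 0.0435]
ee_rot: [0.63, 0.777, 0.0, 0.0]
ft_force: [0.5, 0.6, -2.3]
grip_width: 0.648
grasp_force: 73.0
```

```bash
python3 - <<'E'
from h import *
from workcell import *
camera("top"); c=camera("top"); np.savez("pics/t4.npz",**c)
o=get_obs(); print(o["position"],heading(o),o["ft_force"],o["clock"],o["grip_width"],o["joint_pos"])
f,_=heading(o); p=o["position"]*1000
plan(p,f,[p[0],p[1]+30,p[2]+60],f,2)
E
```

```text
[ 0.4785679  -0.18880625  0.04339039] (np.float64(102.22520460361244), np.float64(0.0961251633596114)) [-0.66359976  0.83461045 -2.43963123] 3.4333 0.6474928054277881 [ 0.75495063  0.3558232  -0.53157718  1.92952438  0.223014    0.91530984
  0.3269928 ]
[[15, 3, -30, 0.0], [14, 3, -30, 0.0]] [ 478.3 -159.2  103.4] 102.23
```

```bash
python3 - <<'E'
from h import *
plan([478.3,-159.2,103.4],102.2,[559,9,88],84.8,8)
E
```

```text
[[18, 14, 2, 2.2], [19, 14, 2, 2.2], [20, 13, 2, 2.2], [20, 12, 2, 2.2], [20, 11, 2, 2.1], [21, 11, 2, 2.2], [21, 10, 2, 2.1], [22, 8, 1, 2.2]] [558.6   9.4  88.4] 84.8
```

>>> apply_moves([
  {"x": 15, "y": 3, "z": -30, "ax": 0, "ay": 0, "az": 0, "gripper": 1},
  {"x": 14, "y": 3, "z": -30, "ax": 0, "ay": 0, "az": 0, "gripper": 1},
  {"x": 18, "y": 14, "z": 2, "ax": 0, "ay": 0, "az": 2.2, "gripper": 1},
  {"x": 19, "y": 14, "z": 2, "ax": 0, "ay": 0, "az": 2.2, "gripper": 1},
  {"x": 20, "y": 13, "z": 2, "ax": 0, "ay": 0, "az": 2.2, "gripper": 1},
])

```text
clock: 3.85
position: [0.5104, -0.1005, 0.0981]
ee_rot: [0.675, 0.738, 0.0, 0.001]
ft_force: [0.1, 0.5, -3.0]
grip_width: 0.648
grasp_force: 74.6
```

>>> apply_moves([
  {"x": 20, "y": 12, "z": 2, "ax": 0, "ay": 0, "az": 2.2, "gripper": 1},
  {"x": 20, "y": 11, "z": 2, "ax": 0, "ay": 0, "az": 2.1, "gripper": 1},
  {"x": 21, "y": 11, "z": 2, "ax": 0, "ay": 0, "az": 2.2, "gripper": 1},
  {"x": 21, "y": 10, "z": 2, "ax": 0, "ay": 0, "az": 2.1, "gripper": 1},
  {"x": 22, "y": 8, "z": 1, "ax": 0, "ay": 0, "az": 2.2, "gripper": 1},
])

```text
clock: 4.27
position: [0.5605, 0.005, 0.0882]
ee_rot: [0.741, 0.672, -0.0, 0.0]
ft_force: [0.3, 0.2, -2.8]
grip_width: 0.649
grasp_force: 74.5
```

```bash
python3 - <<'E'
from h import *
from workcell import *
camera("wrist"); camera("wrist"); c=camera("wrist"); np.savez("pics/w5.npz",**c); cv2.imwrite("pics/w5.png",c["color"][:,:,::-1])
t=camera("top"); np.savez("pics/t5.npz",**t)
o=get_obs(); print(o["position"],heading(o),o["ft_force"],o["clock"],o["grip_width"])
E
```

```text
[0.56000769 0.0046971  0.0882034 ] (np.float64(84.6243056910493), np.float64(0.01764618506462924)) [ 0.06629749 -0.27653078 -2.7906044 ] 4.4667 0.6493952321015344
```

View pics/w5.png

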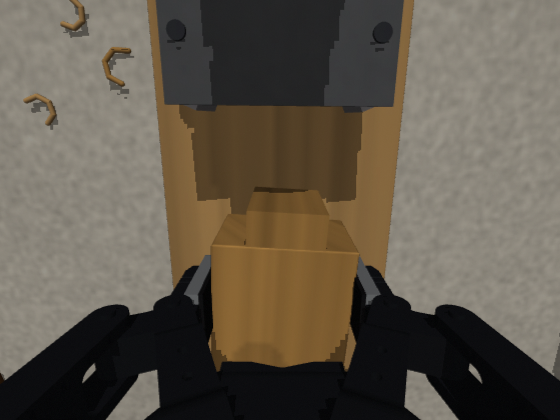

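The blank hangs level over the board with its nose towards the hood. The hood's front edge runs from (165,105) to (392,106). I'll measure the jig axis in this view numerically.

```bash
python3 - <<'E'
from h import *
c=load("w5"); im=c["color"].astype(int); hsv=cv2.cvtColor(c["color"],cv2.COLOR_RGB2HSV)
wood=(hsv[...,1]>90)&(hsv[...,2]>50)
L=[];Rr=[]
for v in range(110,215,8):
    x=np.where(wood[v,140:430])[0]+140; L.append((x[0],v)); Rr.append((x[-1]+1,v))
def line(pts,z):
    q=np.array([onz(c,p,z)[:2]*1000 for p in pts]); m=q.mean(0); d=np.linalg.svd(q-m)[2][0]; d*=np.sign(d[1]); return m,d,np.abs((q-m)@[-d[1],d[0]]).max()
for n,l in (("L",L),("R",Rr)):
    m,d,e=line(l,.012); print(n,l[0],l[-1],m.round(1),np.degrees(np.arctan2(d[1],d[0])).round(2),e.round(1))
# hood front edge on top: dark->shadowed wood transition
g=im.sum(2)
H=[]
for u in list(range(215,345,10)):
    col=wood[60:140,u]; H.append((u,60+int(np.argmax(col))))
print(H)
q=np.array([onz(c,p,.064)[:2]*1000 for p in H]); print(q[[0,-1]].round(1))
for u in [(165,105.5),(392,106.5)]: print(onz(c,u,.064)*1000)
# blank shoulder corners on blank top
for u in [(212.5,246),(357,250)]: print(onz(c,u,.088+.019)*1000)
E
```

```text
L (np.int64(157), 110) (np.int64(167), 214) [488.9  58. ] 84.27 0.3
R (np.int64(402), 110) (np.int64(391), 214) [637.9  44.2] 84.2 0.3
[(215, 110), (225, 105), (235, 105), (245, 105), (255, 106), (265, 106), (275, 106), (285, 106), (295, 106), (305, 106), (315, 106), (325, 106), (335, 106)]
[[537.3  85.2]
 [592.2  81.9]]
[514.81719955  89.27344273  64.        ]
[618.15348145  79.27608689  64.        ]
[537.41924178  35.66490225 107.        ]
[591.24875549  29.06293403 107.        ]
```

>>> apply_moves([
  {"x": 0, "y": -2, "z": 16, "ax": 0, "ay": 0, "az": 0.3, "gripper": 1},
  {"x": 0, "y": 0, "z": 18, "ax": 0, "ay": 0, "az": 0, "gripper": 1},
  {"x": 0, "y": 0, "z": 12, "ax": 0, "ay": 0, "az": 0, "gripper": 1},
  {"x": 0, "y": 0, "z": 4, "ax": 0, "ay": 0, "az": 0, "gripper": 1},
  {"x": 0, "y": 0, "z": 0, "ax": 0, "ay": 0, "az": 0, "gripper": 1},
])

```text
clock: 4.88
position: [0.5574, 0.0034, 0.0374]
ee_rot: [0.742, 0.67, -0.001, -0.001]
ft_force: [0.4, 0.6, -2.5]
grip_width: 0.648
grasp_force: 74.6
```

>>> apply_moves([
  {"x": 0, "y": 0, "z": 2, "ax": 0, "ay": 0, "az": 0, "gripper": 1},
  {"x": 0, "y": 0, "z": 0, "ax": 0, "ay": 0, "az": 0, "gripper": 1},
])

```text
clock: 5.05
position: [0.5587, 0.004, 0.0369]
ee_rot: [0.742, 0.67, 0.0, 0.0]
ft_force: [-0.9, -0.6, -2.1]
grip_width: 0.647
grasp_force: 74.6
```

>>> apply_moves([
  {"x": 0, "y": 0, "z": 2, "ax": 0, "ay": 0, "az": 0, "gripper": 1},
  {"x": 0, "y": 0, "z": 0, "ax": 0, "ay": 0, "az": 0, "gripper": 1},
])

```text
clock: 5.22
position: [0.5585, 0.0041, 0.0346]
ee_rot: [0.742, 0.671, 0.0, 0.0]
ft_force: [0.3, -0.9, -2.6]
grip_width: 0.648
grasp_force: 74.6
```

>>> apply_moves([
  {"x": 0, "y": 0, "z": 1, "ax": 0, "ay": 0, "az": 0, "gripper": 1},
  {"x": 0, "y": 0, "z": 0, "ax": 0, "ay": 0, "az": 0, "gripper": 1},
])

```text
clock: 5.38
position: [0.5585, 0.0042, 0.0337]
ee_rot: [0.742, 0.671, 0.0, 0.0]
ft_force: [-0.5, 0.0, -0.5]
grip_width: 0.649
grasp_force: 75.0
```

>>> apply_moves([
  {"x": 0, "y": 0, "z": 1, "ax": 0, "ay": 0, "az": 0, "gripper": 1},
  {"x": 0, "y": 0, "z": 0, "ax": 0, "ay": 0, "az": 0, "gripper": 0.3},
  {"x": 0, "y": 0, "z": 0, "ax": 0, "ay": 0, "az": 0, "gripper": 0},
  {"x": 0, "y": 0, "z": 0, "ax": 0, "ay": 0, "az": 0, "gripper": 0},
  {"x": 0, "y": 0, "z": 0, "ax": 0, "ay": 0, "az": 0, "gripper": 0},
])

```text
clock: 5.8
position: [0.5583, 0.0042, 0.0323]
ee_rot: [0.742, 0.671, 0.0, 0.0]
ft_force: [0.9, 0.4, -0.9]
grip_width: 1.001
grasp_force: 0.0
```

>>> apply_moves([
  {"x": 0, "y": 0, "z": -20, "ax": 0, "ay": 0, "az": 0, "gripper": 0},
  {"x": 0, "y": 0, "z": -35, "ax": 0, "ay": 0, "az": 0, "gripper": 0},
  {"x": -30, "y": 0, "z": -10, "ax": 0, "ay": 0, "az": 0, "gripper": 0},
  {"x": -35, "y": 0, "z": 0, "ax": 0, "ay": 0, "az": 0, "gripper": 0},
  {"x": -30, "y": 0, "z": 0, "ax": 0, "ay": 0, "az": 0, "gripper": 0},
])

```text
clock: 6.22
position: [0.5491, -0.092, 0.0985]
ee_rot: [0.742, 0.671, 0.0, 0.001]
ft_force: [-0.4, -0.5, -0.7]
grip_width: 1.003
grasp_force: 0.0
```

```bash
python3 - <<'E'
from h import *
from workcell import *
camera("wrist"); camera("wrist"); c=camera("wrist"); np.savez("pics/w6.npz",**c); cv2.imwrite("pics/w6.png",c["color"][:,:,::-1])
o=get_obs(); print(o["position"],heading(o),o["ft_force"],o["clock"],o["grip_width"])
E
```

```text
[ 0.54822262 -0.09352743  0.09718166] (np.float64(83.92885050227555), np.float64(0.06614654248527985)) [0.67770368 0.82663325 0.43374861] 6.3667 1.003042186082214
```

View pics/w6.png

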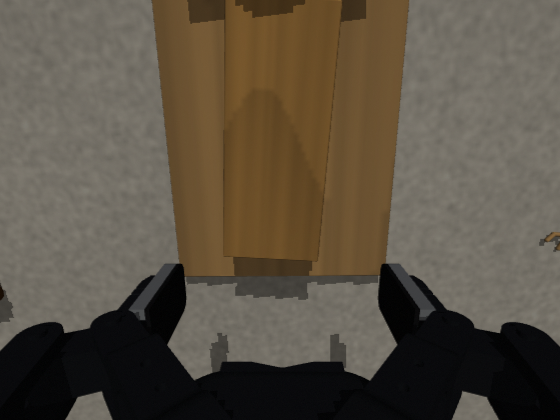

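The blank lies flat on the board with its tail edge from (223,257) to (318,262). Its left side runs up column 224 and its right side from (341,0) to (318,262). This shows a small yaw relative to the board.

```bash
python3 - <<'E'
from h import *
c=load("w6"); g=cv2.cvtColor(c["color"],cv2.COLOR_RGB2GRAY)
hsv=cv2.cvtColor(c["color"],cv2.COLOR_RGB2HSV); wood=(hsv[...,1]>90)&(hsv[...,2]>50)
def line(pts,z):
    q=np.array([onz(c,p,z)[:2]*1000 for p in pts]); m=q.mean(0); d=np.linalg.svd(q-m)[2][0]; d*=np.sign(d[1]); return m,d,np.degrees(np.arctan2(d[1],d[0])),np.abs((q-m)@[-d[1],d[0]]).max()
for a,b in (((224.5,30),(223,255)),((340.5,10),(318.5,260)),((223,257),(318,262))):
    print([ (onz(c,p,.052)*1000).round(1)[:2].tolist() for p in (a,b)], line([a,b],.052)[2].round(2))
L=[];Q=[]
for v in range(40,250,15):
    x=np.where(wood[v,140:430])[0]+140; L.append((x[0],v)); Q.append((x[-1]+1,v))
for l in (L,Q):
    m,d,a,e=line(l,.012); print(m.round(1),a.round(2),e.round(1))
E
```

```text
[[532.4, 16.5], [512.7, -101.0]] 80.49
[[589.0, 18.9], [568.4, -110.3]] 80.94
[[512.5, -102.3], [568.0, -111.6]] 170.47
[479.5 -34. ] 84.25 0.3
[628.2 -50.3] 84.22 0.2
```

>>> apply_moves([
  {"x": 2.7, "y": -5.5, "z": 0, "ax": 0, "ay": 0, "az": 3.2, "gripper": 0},
  {"x": 0, "y": 0, "z": 20, "ax": 0, "ay": 0, "az": 0, "gripper": 0},
  {"x": 0, "y": 0, "z": 25, "ax": 0, "ay": 0, "az": 0, "gripper": 0},
  {"x": 0, "y": 0, "z": 18, "ax": 0, "ay": 0, "az": 0, "gripper": 0},
  {"x": 0, "y": 0, "z": 0, "ax": 0, "ay": 0, "az": 0, "gripper": 0},
])

```text
clock: 6.78
position: [0.5411, -0.0856, 0.0309]
ee_rot: [0.76, 0.65, -0.002, -0.002]
ft_force: [-1.3, 0.9, 0.4]
grip_width: 0.999
grasp_force: 0.0
```

```bash
python3 - <<'E'
from h import *
from workcell import *
camera("wrist"); c=camera("wrist"); np.savez("pics/w7.npz",**c)
o=get_obs(); print(o["position"],heading(o),o["ft_force"],o["clock"],o["grip_width"])
E
```

```text
[ 0.54336893 -0.08597818  0.03434651] (np.float64(81.08789471755603), np.float64(0.07080040504435195)) [0.39379422 0.59202183 0.38971154] 6.8833 0.9957685387136664
```

>>> apply_moves([
  {"x": -4, "y": 0, "z": 0, "ax": 0, "ay": 0, "az": 0.3, "gripper": 0},
  {"x": 0, "y": 0, "z": 0, "ax": 0, "ay": 0, "az": 0, "gripper": 0.3},
  {"x": 0, "y": 0, "z": 0, "ax": 0, "ay": 0, "az": 0, "gripper": 0.6},
  {"x": 0, "y": 0, "z": 0, "ax": 0, "ay": 0, "az": 0, "gripper": 1},
  {"x": 0, "y": 0, "z": 0, "ax": 0, "ay": 0, "az": 0, "gripper": 1},
], newtons=40)

```text
clock: 7.3
position: [0.5435, -0.0914, 0.0354]
ee_rot: [0.762, 0.647, 0.0, 0.001]
ft_force: [-2.2, -0.2, 5.7]
grip_width: 0.646
grasp_force: 42.9
```

```bash
cat > m.py <<'E'
from h import *
from workcell import *
import sys
camera("wrist"); c=camera("wrist"); np.savez(f"pics/{sys.argv[1]}.npz",**c)
o=get_obs(); print(o["position"],heading(o),o["ft_force"],o["clock"],o["grip_width"])
g=cv2.cvtColor(c["color"],cv2.COLOR_RGB2GRAY); hsv=cv2.cvtColor(c["color"],cv2.COLOR_RGB2HSV)
wood=((hsv[...,1]>90)&(hsv[...,2]>40)).astype(np.uint8)
e=cv2.Canny(g,25,60)
for l in cv2.HoughLinesP(e,1,np.pi/360,30,minLineLength=45,maxLineGap=6)[:,0]:
    l=l.tolist()
    if max(l[1],l[3])<285: print(l,[np.round(onz(c,p,z)[:2]*1000,1).tolist() for z in (.052,.012) for p in (l[:2],l[2:])])
E
python3 m.py w8
```

```text
[ 0.54347869 -0.09135007  0.03542038] (np.float64(80.70040564918098), np.float64(0.09791319298072225)) [-1.47824432 -0.4079512   5.75377637] 7.4 0.6457951721407299
[352, 268, 368, 6] [[572.8, -81.5], [587.0, 7.2], [578.9, -102.6], [598.0, 16.7]]
[190, 17, 207, 236] [[531.5, 13.2], [520.2, -59.4], [523.3, 24.8], [508.2, -72.9]]
[355, 254, 362, 141] [[574.6, -75.8], [581.2, -33.8], [581.3, -95.0], [590.3, -38.4]]
[368, 54, 371, 0] [[585.8, -6.5], [588.0, 8.7], [596.3, -1.7], [599.4, 18.7]]
```

>>> apply_moves([
  {"x": 0, "y": 3, "z": -0.7, "ax": 0, "ay": 0, "az": -1.7, "gripper": 1},
  {"x": 0, "y": 2.5, "z": 0, "ax": 0, "ay": 0, "az": -1.6, "gripper": 1},
  {"x": 0, "y": 0, "z": 0, "ax": 0, "ay": 0, "az": 0, "gripper": 1},
])

```text
clock: 7.65
position: [0.5488, -0.092, 0.0354]
ee_rot: [0.743, 0.67, 0.0, 0.0]
ft_force: [0.5, 0.2, 1.2]
grip_width: 0.652
grasp_force: 43.1
```

```bash
python3 m.py w9
```

```text
[ 0.54863519 -0.09197206  0.03541349] (np.float64(83.95709725385144), np.float64(0.0569340569311544)) [ 0.88700669 -0.35145577  0.70439479] 7.75 0.6452303538117994
[202, 184, 208, 272] [[525.3, -41.5], [521.6, -76.3], [514.6, -48.8], [509.6, -95.5]]
[355, 254, 370, 5] [[578.9, -74.7], [587.2, 9.1], [586.7, -93.4], [597.8, 19.3]]
[354, 238, 369, 0] [[578.8, -68.1], [586.9, 10.5], [586.6, -84.5], [597.5, 21.2]]
[190, 8, 203, 183] [[531.2, 14.2], [525.7, -41.2], [522.6, 26.1], [515.1, -48.3]]
[192, 0, 196, 63] [[532.3, 16.3], [530.3, -1.6], [523.9, 29.0], [521.3, 4.8]]
[449, 78, 459, 1] [[612.5, -14.9], [614.7, 7.3], [631.8, -13.0], [634.9, 16.9]]
```

>>> apply_moves([
  {"x": 8, "y": 0, "z": 0, "ax": 0, "ay": 0, "az": 0, "gripper": 1},
  {"x": 12, "y": -0.1, "z": 0, "ax": 0, "ay": 0, "az": 0, "gripper": 1},
  {"x": 12, "y": 0, "z": 0, "ax": 0, "ay": 0, "az": 0, "gripper": 1},
  {"x": 12, "y": -0.1, "z": 0, "ax": 0, "ay": 0, "az": 0, "gripper": 1},
  {"x": 6, "y": 0, "z": 0, "ax": 0, "ay": 0, "az": 0, "gripper": 1},
])

```text
clock: 8.17
position: [0.5536, -0.0399, 0.0354]
ee_rot: [0.743, 0.67, 0.0, 0.0]
ft_force: [-0.6, -4.3, 6.2]
grip_width: 0.646
grasp_force: 43.4
```

```bash
python3 m.py w10
```

```text
[ 0.55372996 -0.03916978  0.0354162 ] (np.float64(84.18989278845463), np.float64(0.11186923846585119)) [0.74343629 5.30004105 6.69009707] 8.2667 0.6504048877735766
[190, 0, 208, 257] [[536.3, 69.3], [527.6, -17.1], [527.7, 82.0], [516.0, -34.2]]
[355, 250, 363, 128] [[584.0, -20.0], [588.5, 25.1], [591.8, -38.1], [597.9, 22.5]]
[360, 146, 369, 0] [[587.3, 19.1], [591.6, 63.6], [596.3, 14.4], [602.2, 74.3]]
[354, 238, 357, 180] [[583.8, -15.1], [585.8, 7.1], [591.6, -31.4], [594.2, -1.6]]
[391, 124, 396, 49] [[598.1, 25.4], [599.9, 48.8], [610.8, 23.0], [613.3, 54.4]]
[153, 23, 163, 105] [[523.5, 64.1], [521.7, 39.5], [510.5, 75.1], [508.0, 41.9]]
[401, 47, 404, 0] [[601.5, 49.2], [602.5, 62.5], [615.4, 55.0], [616.7, 72.8]]
[243, 154, 300, 148] [[546.3, 20.5], [566.4, 20.5], [541.2, 16.4], [568.2, 16.4]]
[152, 24, 166, 128] [[523.1, 63.9], [521.2, 32.0], [510.0, 74.8], [507.4, 31.8]]
```

>>> apply_moves([
  {"x": 5, "y": 0.4, "z": -0.7, "ax": 0, "ay": 0, "az": 0, "gripper": 1},
  {"x": 8, "y": 0, "z": 0, "ax": 0, "ay": 0, "az": 0, "gripper": 1},
  {"x": 6, "y": 0, "z": 0, "ax": 0, "ay": 0, "az": 0, "gripper": 1},
  {"x": 3, "y": 0, "z": 0, "ax": 0, "ay": 0, "az": 0, "gripper": 1},
  {"x": 0, "y": 0, "z": 0, "ax": 0, "ay": 0, "az": 0, "gripper": 1},
])

```text
clock: 8.68
position: [0.5558, -0.0188, 0.0355]
ee_rot: [0.743, 0.67, 0.0, -0.0]
ft_force: [-0.1, 2.2, -0.2]
grip_width: 0.646
grasp_force: 42.7
```

>>> apply_moves([
  {"x": 0, "y": 0, "z": 0, "ax": 0, "ay": 0, "az": 0, "gripper": 1},
])

```text
clock: 8.77
position: [0.5558, -0.0194, 0.0355]
ee_rot: [0.743, 0.67, 0.0, -0.0]
ft_force: [0.7, 1.1, -0.1]
grip_width: 0.655
grasp_force: 42.7
```

>>> apply_moves([
  {"x": 5, "y": 0, "z": 0, "ax": 0, "ay": 0, "az": 0, "gripper": 1},
  {"x": 7, "y": 0, "z": 0, "ax": 0, "ay": 0, "az": 0, "gripper": 1},
  {"x": 6, "y": 0, "z": 0, "ax": 0, "ay": 0, "az": 0, "gripper": 1},
  {"x": 3, "y": 0, "z": 0, "ax": 0, "ay": 0, "az": 0, "gripper": 1},
  {"x": 0, "y": 0, "z": 0, "ax": 0, "ay": 0, "az": 0, "gripper": 1},
])

```text
clock: 9.18
position: [0.558, 0.0022, 0.0355]
ee_rot: [0.742, 0.67, 0.0, -0.0]
ft_force: [0.5, -0.1, -1.5]
grip_width: 0.65
grasp_force: 42.6
```

```bash
python3 m.py w11
```

```text
[0.55802243 0.00095064 0.03555062] (np.float64(84.0504572882458), np.float64(0.01770382042476928)) [ 0.01516457  1.48299198 -1.26278193] 9.2833 0.6484110166838424
[103, 72, 449, 72] [[508.5, 92.3], [621.6, 80.5], [488.8, 98.9], [640.9, 83.1]]
[112, 75, 343, 75] [[511.2, 91.1], [586.9, 83.2], [492.5, 97.3], [594.3, 86.7]]
[196, 78, 208, 263] [[538.6, 87.3], [531.5, 20.9], [529.3, 92.2], [519.7, 2.9]]
[162, 126, 173, 213] [[524.3, 73.3], [521.9, 42.2], [510.0, 73.5], [506.8, 31.6]]
[357, 199, 362, 129] [[589.9, 40.5], [592.6, 65.2], [598.2, 29.3], [601.8, 62.5]]
[93, 0, 103, 71] [[510.7, 113.0], [508.6, 92.6], [491.8, 126.7], [488.9, 99.3]]
[404, 74, 452, 74] [[606.9, 81.4], [622.6, 79.8], [621.1, 84.3], [642.3, 82.1]]
[459, 72, 469, 0] [[624.9, 80.2], [627.0, 100.8], [645.3, 82.6], [648.1, 110.4]]
[170, 2, 177, 65] [[534.4, 109.9], [533.1, 91.8], [523.7, 122.7], [521.9, 98.4]]
[383, 209, 386, 157] [[599.2, 35.7], [600.6, 54.7], [610.8, 22.9], [612.7, 48.5]]
[392, 135, 395, 86] [[602.8, 62.1], [603.9, 78.0], [615.6, 58.4], [617.1, 79.7]]
[356, 242, 358, 196] [[588.8, 23.7], [590.3, 41.6], [596.8, 6.7], [598.7, 30.8]]
[249, 261, 297, 256] [[547.4, 20.1], [566.0, 20.2], [541.0, 1.8], [566.1, 2.1]]
[40, 21, 68, 72] [[492.5, 109.0], [497.1, 93.5], [467.3, 121.4], [473.4, 100.5]]
[161, 115, 168, 168] [[524.7, 76.9], [523.4, 58.8], [510.6, 78.3], [508.9, 54.0]]
[48, 9, 53, 64] [[496.0, 112.0], [492.9, 96.3], [472.0, 125.5], [467.8, 104.4]]
[49, 33, 73, 78] [[494.3, 105.4], [498.2, 91.5], [469.7, 116.5], [474.9, 97.9]]
```

>>> apply_moves([
  {"x": 3, "y": 0, "z": 0, "ax": 0, "ay": 0, "az": 0, "gripper": 1},
  {"x": 3, "y": 0, "z": 0, "ax": 0, "ay": 0, "az": 0, "gripper": 1},
  {"x": 2, "y": 0, "z": 0, "ax": 0, "ay": 0, "az": 0, "gripper": 1},
])

```text
clock: 9.53
position: [0.559, 0.0088, 0.0357]
ee_rot: [0.743, 0.669, -0.0, 0.0]
ft_force: [0.2, 0.1, -1.9]
grip_width: 0.646
grasp_force: 42.6
```

>>> apply_moves([
  {"x": 1, "y": 0, "z": 0, "ax": 0, "ay": 0, "az": 0, "gripper": 1},
  {"x": 1, "y": 0, "z": 0, "ax": 0, "ay": 0, "az": 0, "gripper": 1},
])

```text
clock: 9.7
position: [0.5592, 0.0107, 0.0357]
ee_rot: [0.743, 0.669, -0.0, -0.0]
ft_force: [-0.2, -0.6, -1.2]
grip_width: 0.651
grasp_force: 42.6
```

>>> apply_moves([
  {"x": 1, "y": 0, "z": 0, "ax": 0, "ay": 0, "az": 0, "gripper": 1},
  {"x": 1, "y": 0, "z": 0, "ax": 0, "ay": 0, "az": 0, "gripper": 1},
])

```text
clock: 9.87
position: [0.5594, 0.0125, 0.0357]
ee_rot: [0.743, 0.669, -0.0, 0.0]
ft_force: [0.5, 0.2, -1.7]
grip_width: 0.648
grasp_force: 42.6
```

>>> apply_moves([
  {"x": 1, "y": 0, "z": 0, "ax": 0, "ay": 0, "az": 0, "gripper": 1},
])

```text
clock: 9.95
position: [0.5595, 0.0135, 0.0357]
ee_rot: [0.743, 0.669, -0.0, 0.0]
ft_force: [0.6, 0.2, -1.6]
grip_width: 0.646
grasp_force: 42.6
```

>>> apply_moves([
  {"x": 1, "y": 0, "z": 0, "ax": 0, "ay": 0, "az": 0, "gripper": 1},
  {"x": 1, "y": 0, "z": 0, "ax": 0, "ay": 0, "az": 0, "gripper": 1},
])

```text
clock: 10.12
position: [0.5598, 0.0155, 0.0357]
ee_rot: [0.743, 0.669, 0.0, 0.0]
ft_force: [0.4, -0.4, -2.6]
grip_width: 0.645
grasp_force: 42.6
```

>>> apply_moves([
  {"x": 1, "y": 0, "z": 0, "ax": 0, "ay": 0, "az": 0, "gripper": 1},
])

```text
clock: 10.2
position: [0.5598, 0.0166, 0.0357]
ee_rot: [0.743, 0.669, -0.0, 0.0]
ft_force: [-1.0, -0.2, -2.8]
grip_width: 0.645
grasp_force: 42.6
```

>>> apply_moves([
  {"x": 1, "y": 0, "z": 0.3, "ax": 0, "ay": 0, "az": 0, "gripper": 1},
  {"x": 1, "y": 0, "z": 0, "ax": 0, "ay": 0, "az": 0, "gripper": 1},
])

```text
clock: 10.37
position: [0.5602, 0.0183, 0.0355]
ee_rot: [0.743, 0.669, -0.0, 0.0]
ft_force: [-0.7, -1.5, -1.1]
grip_width: 0.649
grasp_force: 42.7
```

>>> apply_moves([
  {"x": 1, "y": 0, "z": 0, "ax": 0, "ay": 0, "az": 0, "gripper": 1},
])

```text
clock: 10.45
position: [0.5603, 0.0194, 0.0355]
ee_rot: [0.743, 0.669, 0.0, 0.0]
ft_force: [0.1, 0.4, -1.1]
grip_width: 0.646
grasp_force: 42.7
```

>>> apply_moves([
  {"x": 1, "y": 0, "z": 0, "ax": 0, "ay": 0, "az": 0, "gripper": 1},
  {"x": 1, "y": 0, "z": 0, "ax": 0, "ay": 0, "az": 0, "gripper": 1},
])

```text
clock: 10.62
position: [0.5605, 0.0215, 0.0355]
ee_rot: [0.743, 0.669, 0.0, 0.0]
ft_force: [-1.1, -1.1, -1.4]
grip_width: 0.644
grasp_force: 42.7
```

>>> apply_moves([
  {"x": 1, "y": 0, "z": 0, "ax": 0, "ay": 0, "az": 0, "gripper": 1},
])

```text
clock: 10.7
position: [0.5605, 0.0225, 0.0354]
ee_rot: [0.743, 0.669, 0.0, 0.0]
ft_force: [-1.4, -1.4, 0.0]
grip_width: 0.648
grasp_force: 42.7
```

>>> apply_moves([
  {"x": 1, "y": 0, "z": 0, "ax": 0, "ay": 0, "az": 0, "gripper": 1},
  {"x": 1, "y": 0, "z": 0, "ax": 0, "ay": 0, "az": 0, "gripper": 1},
])

```text
clock: 10.87
position: [0.5607, 0.0244, 0.0355]
ee_rot: [0.743, 0.669, -0.0, 0.0]
ft_force: [-0.1, -1.4, -0.4]
grip_width: 0.649
grasp_force: 42.7
```

>>> apply_moves([
  {"x": 1, "y": 0, "z": 0, "ax": 0, "ay": 0, "az": 0, "gripper": 1},
])

```text
clock: 10.95
position: [0.5609, 0.0254, 0.0355]
ee_rot: [0.743, 0.669, 0.0, 0.0]
ft_force: [-0.5, -1.5, 0.6]
grip_width: 0.646
grasp_force: 42.7
```

>>> apply_moves([
  {"x": 1, "y": 0, "z": 0, "ax": 0, "ay": 0, "az": 0, "gripper": 1},
  {"x": 1, "y": 0, "z": 0, "ax": 0, "ay": 0, "az": 0, "gripper": 1},
])

```text
clock: 11.12
position: [0.5611, 0.0274, 0.0355]
ee_rot: [0.743, 0.669, 0.0, 0.0]
ft_force: [0.1, -1.7, 0.6]
grip_width: 0.646
grasp_force: 42.8
```

>>> apply_moves([
  {"x": 1, "y": 0, "z": 0, "ax": 0, "ay": 0, "az": 0, "gripper": 1},
])

```text
clock: 11.2
position: [0.5611, 0.0284, 0.0355]
ee_rot: [0.743, 0.669, -0.0, 0.0]
ft_force: [0.0, -1.5, 0.4]
grip_width: 0.648
grasp_force: 42.8
```

>>> apply_moves([
  {"x": 1, "y": 0, "z": 0, "ax": 0, "ay": 0, "az": 0, "gripper": 1},
  {"x": 1, "y": 0, "z": 0, "ax": 0, "ay": 0, "az": 0, "gripper": 1},
])

```text
clock: 11.37
position: [0.5614, 0.0304, 0.0355]
ee_rot: [0.743, 0.669, 0.0, 0.0]
ft_force: [-0.6, -2.2, 1.5]
grip_width: 0.642
grasp_force: 42.9
```

>>> apply_moves([
  {"x": 1, "y": 0, "z": 0, "ax": 0, "ay": 0, "az": 0, "gripper": 1},
])

```text
clock: 11.45
position: [0.5615, 0.0314, 0.0354]
ee_rot: [0.743, 0.669, -0.0, 0.0]
ft_force: [-0.2, -1.7, 0.9]
grip_width: 0.651
grasp_force: 42.9
```

>>> apply_moves([
  {"x": 1, "y": 0, "z": 0, "ax": 0, "ay": 0, "az": 0, "gripper": 1},
  {"x": 1, "y": 0, "z": 0, "ax": 0, "ay": 0, "az": 0, "gripper": 1},
])

```text
clock: 11.62
position: [0.5617, 0.0334, 0.0355]
ee_rot: [0.743, 0.669, -0.0, 0.0]
ft_force: [-0.9, -2.8, 1.1]
grip_width: 0.652
grasp_force: 43.0
```

>>> apply_moves([
  {"x": 1, "y": 0, "z": 0, "ax": 0, "ay": 0, "az": 0, "gripper": 1},
])

```text
clock: 11.7
position: [0.5618, 0.0343, 0.0355]
ee_rot: [0.743, 0.669, -0.0, 0.0]
ft_force: [-0.4, -3.9, 1.3]
grip_width: 0.65
grasp_force: 43.0
```

>>> apply_moves([
  {"x": 1, "y": 0, "z": 0, "ax": 0, "ay": 0, "az": 0, "gripper": 1},
])

```text
clock: 11.78
position: [0.5619, 0.0353, 0.0355]
ee_rot: [0.743, 0.669, -0.0, 0.0]
ft_force: [-0.8, -3.3, 2.5]
grip_width: 0.652
grasp_force: 43.1
```

>>> apply_moves([
  {"x": 0.5, "y": 0, "z": 0, "ax": 0, "ay": 0, "az": 0, "gripper": 1},
])

```text
clock: 11.87
position: [0.5619, 0.036, 0.0355]
ee_rot: [0.743, 0.669, 0.0, 0.0]
ft_force: [0.0, -2.9, 1.6]
grip_width: 0.645
grasp_force: 43.1
```

>>> apply_moves([
  {"x": 1, "y": 0, "z": -0.2, "ax": 0, "ay": 0, "az": 0, "gripper": 1},
  {"x": 1, "y": 0, "z": 0, "ax": 0, "ay": 0, "az": 0, "gripper": 1},
])

```text
clock: 12.03
position: [0.5619, 0.0367, 0.0355]
ee_rot: [0.743, 0.669, -0.001, 0.0]
ft_force: [-2.0, -9.8, 4.0]
grip_width: 0.644
grasp_force: 43.2
```

>>> apply_moves([
  {"x": 1, "y": 0, "z": 0, "ax": 0, "ay": 0, "az": 0, "gripper": 1},
])

```text
clock: 12.12
position: [0.5619, 0.0368, 0.0355]
ee_rot: [0.743, 0.669, -0.001, 0.001]
ft_force: [-3.0, -13.0, 4.3]
grip_width: 0.648
grasp_force: 43.5
```

The blank has stalled, with TCP y moving only from 0.0367 to 0.0368 while the force climbed from 3 to 13 N. That is the stop, below its 15 N give-way force. I'll ease the push off, then release.

>>> apply_moves([
  {"x": -1.5, "y": 0, "z": 0, "ax": 0, "ay": 0, "az": 0, "gripper": 1},
  {"x": 0, "y": 0, "z": 0, "ax": 0, "ay": 0, "az": 0, "gripper": 1},
])

```text
clock: 12.28
position: [0.5619, 0.0367, 0.0355]
ee_rot: [0.743, 0.669, -0.0, 0.0]
ft_force: [-1.4, -4.9, 0.5]
grip_width: 0.648
grasp_force: 43.1
```

>>> apply_moves([
  {"x": -0.3, "y": 0, "z": 0, "ax": 0, "ay": 0, "az": 0, "gripper": 0.5},
  {"x": 0, "y": 0, "z": 0, "ax": 0, "ay": 0, "az": 0, "gripper": 0.2},
  {"x": 0, "y": 0, "z": 0, "ax": 0, "ay": 0, "az": 0, "gripper": 0},
  {"x": 0, "y": 0, "z": 0, "ax": 0, "ay": 0, "az": 0, "gripper": 0},
  {"x": 0, "y": 0, "z": 0, "ax": 0, "ay": 0, "az": 0, "gripper": 0},
])

```text
clock: 12.7
position: [0.562, 0.0378, 0.0356]
ee_rot: [0.743, 0.67, 0.0, -0.0]
ft_force: [0.0, 0.4, -0.8]
grip_width: 1.001
grasp_force: 0.0
```

```bash
python3 - <<'E'
from h import *
from workcell import *
camera("wrist"); c=camera("wrist"); np.savez("pics/w12.npz",**c)
o=get_obs(); print(o["position"],heading(o),o["ft_force"],o["clock"],o["grip_width"])
E
```

```text
[0.56199113 0.03751585 0.03561243] (np.float64(84.04107131836604), np.float64(0.01772486048215741)) [-0.33265432  0.13831306  0.17978579] 12.8 1.0016716492689377
```

>>> apply_moves([
  {"x": 0, "y": 0, "z": -15, "ax": 0, "ay": 0, "az": 0, "gripper": 0},
  {"x": 0, "y": 0, "z": -30, "ax": 0, "ay": 0, "az": 0, "gripper": 0},
  {"x": -10, "y": 0, "z": -35, "ax": 0, "ay": 0, "az": 0, "gripper": 0},
  {"x": -35, "y": 0, "z": -35, "ax": 0, "ay": 0, "az": 0, "gripper": 0},
  {"x": -35, "y": 0, "z": -20, "ax": 0, "ay": 0, "az": 0, "gripper": 0},
])

```text
clock: 13.22
position: [0.5552, -0.0349, 0.1684]
ee_rot: [0.741, 0.671, 0.002, 0.001]
ft_force: [1.0, -1.3, 0.1]
grip_width: 1.003
grasp_force: 0.0
```

```bash
python3 m.py w13 | head -40; python3 - <<'E'
from h import *
from workcell import *
t=camera("top"); np.savez("pics/t13.npz",**t)
a=t["color"].astype(int); b=load("top0")["color"].astype(int)
d=np.abs(a-b).sum(2)
print("rack change around slat/batten", [(d[y0:y1,x0:x1]>60).sum() for x0,x1,y0,y1 in ((335,375,115,150),(350,400,190,220),(345,390,152,185))])
w=load("w13")["color"][:,:,::-1]; cv2.imwrite("pics/fin.png",np.hstack([cv2.resize(t["color"][80:240,90:470,::-1],(475,200)),cv2.resize(w,(267,200))]))
E
```

```text
[ 0.55574591 -0.04336263  0.16867465] (np.float64(83.57707802263218), np.float64(0.3792609905093933)) [ 0.64193423 -0.90243934 -0.40635635] 13.3167 1.0020449868917038
[295, 21, 353, 21] [[580.4, 85.3], [619.9, 80.9], [583.1, 94.6], [628.9, 89.6]]
[227, 19, 354, 19] [[534.4, 91.5], [620.6, 82.1], [529.8, 101.8], [629.8, 90.9]]
[196, 22, 294, 22] [[513.1, 92.0], [579.7, 84.7], [505.1, 102.4], [582.3, 94.0]]
[530, 218, 551, 118] [[755.6, -76.9], [763.0, 0.7], [786.2, -93.4], [794.8, -3.4]]
[235, 47, 239, 121] [[537.2, 73.7], [532.7, 24.1], [533.1, 81.2], [527.8, 23.7]]
[314, 120, 314, 62] [[587.9, 18.7], [591.2, 58.1], [591.9, 17.4], [595.7, 63.1]]
[208, 54, 214, 114] [[517.8, 71.4], [515.2, 31.1], [510.6, 78.5], [507.5, 31.8]]
[339, 70, 340, 23] [[608.4, 50.9], [610.9, 80.7], [615.7, 54.8], [618.5, 89.3]]
[29, 212, 61, 280] [[356.1, -26.8], [363.3, -88.4], [323.1, -35.3], [331.5, -106.7]]
rack change around slat/batten [np.int64(307), np.int64(42), np.int64(694)]
```

View pics/fin.png

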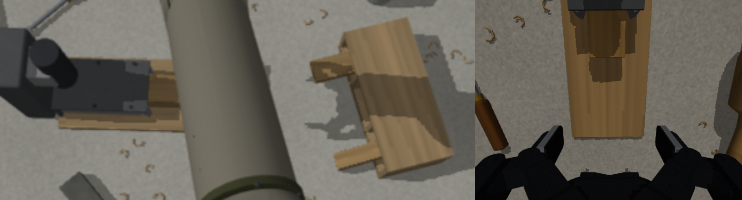

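The final view shows the blank in the hood with its tail end out on the board. That puts the nose tip about 87 mm past the mouth, within the 65–105 mm range. The slat and batten are still in their bays and the gripper is clear.

```bash
python3 -c "
from workcell import *
print(hand_in())"
```

```text
the job is handed in; nothing more can be done
None
```

The blank was laid on the infeed board, released, regripped by its tail and slid into the hood until it stalled against the stop, with the push peaking at about 13 N against the stop's 15 N. The slat and batten are still in the rack, and the job is handed in at about 13 s; no verdict came back.

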